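# Draw the bayonet fuse carrier out of the bench supply box

### The arm

A 6-joint arm with a two-finger parallel gripper is mounted at the origin on the work surface; the furniture and walls round the work are solid. World frame = base frame: x ahead of the robot, y to its left, z up, the work surface at z = 0. Lengths are in m, angles in rad, forces in N, time in s.
With the tool pointing down it reaches from about 0.35 to 0.975 m from the base axis. Payload 4.9 kg.
Tool frame: the origin (TCP) lies on the centre line of the jaws, within the pads' length; the fingertips stand ctrl.nose_length ahead of it and the grasp point (between the pads) lies 2 mm behind it (ctrl.nose_length is the distance from the TCP to the fingertips, in m); z points along the fingers, y is the direction in which the jaws open and shut (so a half turn about z gives the same grasp; the last joint's range is limited). The gripper opens to 85 mm and grips with 20 to 120 N. Pads are 22 mm wide; open, the fingers measure 114 mm over their backs; the gripper's body (76 mm by 85 mm) begins 54 mm behind the grasp point. The pads swing forward as they close: fully open they stand 13 mm farther back than shut.
Start: joints at [1.005, 0.053, 1.613, -0, 1.476, -0.119], TCP at [0.27, 0.564, 0.248] pointing down, gripper open.
Joint ranges: [-3.01, 3.01], [-1.01, 2.22], [0.06, 2.58], [-1.02, 4.17], [0.09, 2.62], [-3.14, 3.14]. Speed limits (rad/s): [2.57, 2.57, 3.14, 3.14, 3.14, 3.14].

### API

Orientations are given as a rotation vector (axis times angle).
In Python, from station import sensors, get_image, order, ctrl gives the robot as it stands.
- The arm moves only by the tool move_arm, never from a script. Its argument "increments" is a list of rows, each a list of 5 numbers: the shift along the tool's x, y, z in cm, then the turn about the tool's z in degrees, then the finger opening in cm, from 0 to 8.54. In form: [[dx, dy, dz, twist, gripper], ...]. A call has 1 to 5 rows; each row is the pose to reach, as a shift and turn from the pose commanded when the call began, along the tool's axes at that moment; what a row does not reach only later rows make up. A row lasts 1/8 s, in which the tool goes at most 62.5 mm and 10.7 degrees, less where a joint would pass 70% of its speed; a pose out of reach is approached as far as the arm can. A call with a gripper value outside its range is refused whole. The fingers move at their own pace and stop on an object; "newtons" is the grip in N (left out, the last holds). Time passes only in rows, so rows that repeat a pose let the fingers close. It gives the time, the measured TCP pose, the force and the opening at its end, in the units of the state.
- sensors.get_obs(): the state, without advancing time (a new reading comes with each control period).
- get_image(name): name is "scene" or "top" or "wrist"; returns a dict with "image" (400x640x3 uint8, red, green, blue), "K" (3x3 intrinsics, pixels), "R" (3x3) and "t" (3): a world point X has camera coordinates R X + t. Camera axes: x right, y down, z forward; pixel columns grow to the right and rows downward; lengths in m; the calibration is good to about 2 mm. A picture is of the moment at which its call begins. There is no depth.
- order.finish_job(): hands the job in, once; it reports no verdict.
The state is a dict: "t": time; "q": joint angles; "dq": joint speeds; "effort": joint torques, N m; "tool_pos": TCP position; "tool_rot": TCP orientation; "contact_force": force on the tool from outside, world axes, zero at the start; "wrist_torque": the same for the moment, N m; "opening": finger opening in m.
Only numpy, scipy, OpenCV 4.12 (cv2) and the standard library are available. Lean on these libraries where they do the work, as an engineer would, in place of code of your own. Each camera call takes 0.05 s, during which the arm holds its last target.

### The job

Make the little sloping-front supply box safe before its wiring is worked on: press the round fuse cap on its panel firmly in against the spring, turn it anticlockwise while it is held in until its lugs come free, and draw the fuse carrier right out. Set the carrier down in the empty black parts tray, without dropping it from a height, and leave the solder spool, the tweezers and the screwdriver where they lie.

Things in the scene. Friction and masses are not known exactly. Their poses are not given: they have to be found in the camera images.
- fuse_carrier: Loose fuse carrier, 60 g, 76.5 mm long: black fluted round cap (34 mm wide, 26.5 tall), grey 16 mm shank with two lugs (28 mm over both, 6 wide), white 10.4 mm fuse. z: long axis, out of the panel. Along z from the origin: fuse end -34 mm, lugs 0 to 4, cap underside 16, cap top 42.5 (metal strip 22x3 along x). Starts locked in the socket, same origin and axes. Grip the cap's round side.
- fuse_cap (a point): Point on the axis inside the cap, 30 mm up z from the carrier's origin and 12.5 mm below the cap's top; the carrier's axes. A good point to grip.
- fuse_socket: Fixed bayonet socket; origin on its axis at the panel's face. z out of the panel (25 deg from vertical, towards the box's front), x up the slope, y along the panel. Black collar, 36 mm across, 8 mm proud; the locked cap stands 8 mm clear of it. Press along -z past 4 mm (aim at 6 to 7), turn 70 deg (+ about z, anticlockwise facing the cap) to a stop (5 deg short will do), then draw out along +z.
- fuse_spring (a joint): How far the fuse's spring is pushed in, m along -z: 0 when locked; the 4 mm deep catches free the lugs above 0.004; 0.008 with the cap hard on the collar; -0.003 once turned free or out. 8 N at first, 16 N at the bottom. Clockwise is blocked; unpressed it must not be forced round or pulled. At the 70 deg stop the lugs face the slots, the spring lifts the carrier 3 mm; the fuse is clear 42 mm out.
- supply_box: Fixed supply box (grey case, bare metal panel, black cheeks), 120 mm deep (x), 146 wide (y), 86 tall. Origin: centre of its underside; -x is its front, turned towards the right (-y) by about 23 to 57 deg. The panel rises at 25 deg from 40 mm at the front to 84 mm. The socket is 10 mm in front of the centre, 22 mm to the left (+y), 62 mm up. Everything else on the panel stands at most 6 mm out of it.
- tray_empty: Loose empty black parts tray, 250 g, 120 mm (x) by 160 mm (y), walls 22 mm high and 3 thick, floor 3 thick. Origin at the centre of its underside, on the bench. The two other trays on the bench are full of small parts.
- solder_spool: Bystander: spool of solder standing on the mat, 62 mm across, 76 mm tall; origin under its centre.
- tweezers: Bystander: fine tweezers, 121 mm long and 14 mm wide, lying on the mat just right of the empty tray; origin under their middle, x along them.
- driver: Bystander: small screwdriver, 131 mm long and 15 mm thick, lying on the mat beside the right end of the supply box; origin under its middle, x along the blade.
Things that resemble listed ones, but are neither listed nor needed, are in the scene too. What is meant by the fuse_carrier is not green, and is the larger of those in its own colour.

How it is judged:
On the way, in this order (a step that is already met when the one before it is completed fails the run):
1. the cap is pressed in past its catches (4 mm) and turned anticlockwise by at least 45 degrees while it is held in (value of joint fuse_spring above 0.004 m and angle between the x axis of fuse_carrier and the x axis of fuse_socket, either way round above 0.785 rad), for 0.05 s.
2. the carrier is drawn right out of the socket (more than 45 mm) (distance between fuse_carrier and fuse_socket above 0.045 m), for 0.1 s.
At the end, for the whole second after the job is handed in: The fuse carrier rests in the empty tray (its origin within the tray's outline, 120 x 160 mm, and less than 55 mm above the bench), let go and still; the tray stands level on the bench (x of fuse_carrier in the frame of tray_empty between -0.06 and 0.06 m and y of fuse_carrier in the frame of tray_empty between -0.08 and 0.08 m and height (world z) of fuse_carrier below 0.055 m and contact force between fuse_carrier and tray_empty above 0.05 N and angle between tray_empty's own z axis and vertical below 0.1 rad and linear speed of each of fuse_carrier, tray_empty below 0.03 m/s); the robot touches nothing.
It fails at once if the carrier is let go of from a height (its origin more than 90 mm up, outside the socket, with no finger on it) (distance between fuse_carrier and fuse_socket above 0.06 m and height (world z) of fuse_carrier above 0.09 m and contact force between fuse_carrier and the fingers below 0.05 N).
It fails at once if the solder spool is knocked out of place by more than 30 mm (distance of solder_spool from where it was at the start of the episode above 0.03 m).
It fails at once if the pair of tweezers is knocked out of place by more than 30 mm (distance of tweezers from where it was at the start of the episode above 0.03 m).
It fails at once if the screwdriver is knocked out of place by more than 30 mm (distance of driver from where it was at the start of the episode above 0.03 m).
It also fails if it takes over 50 s, if anything falls off the work surface, if the arm or the gripper's body presses on something with over 40 N, if the wrist force passes 120 N, or if a joint passes its speed limit or range.

## Working session

There is one attempt and no reset: what is moved stays moved. The work goes in short steps, Python scripts to look and compute and a tool call to move; the robot and the scene stay as the last step left them, time stands still between calls to the robot, and variables do not carry over. Pictures are saved under pics/ and viewed, and the job is handed in when it is done.

Besides the shell and the picture viewer there is one more tool, called after "Emit:" as name(argument=value, ...), one argument or row to a line, values as JSON. move_arm: Moves the arm, as the interface text tells. Its arguments: {"type":"object","properties":{"increments":{"type":"array"},"newtons":{"type":"number"}},"required":["increments"]}

```bash
ls; mkdir -p pics; python3 - <<'E'
from station import sensors,get_image,ctrl
import cv2,numpy as np
o=sensors.get_obs();print(o,ctrl.nose_length)
for n in("scene","top","wrist"):
    d=get_image(n);cv2.imwrite(f"pics/{n}0.png",d["image"][:,:,::-1]);np.savez(f"pics/{n}0.npz",**d);print(n,d["K"].tolist(),(-d["R"].T@d["t"]).round(3),d["R"].round(3).tolist())
E
```

```text
pics
{'t': 0.0, 'q': array([ 1.00497705e+00,  5.33396968e-02,  1.61429290e+00, -2.16402226e-05,
        1.47598491e+00, -1.18998537e-01]), 'dq': array([ 1.71633976e-04, -1.17233577e-04,  1.42315627e-03, -1.65898751e-05,
        3.25698917e-04, -6.40551943e-04]), 'effort': array([-3.05635022e-04, -3.93692350e+01, -3.70171201e+01, -1.79027261e-04,
        7.32926623e-03, -4.95862892e-06]), 'tool_pos': array([0.26975108, 0.56314187, 0.24707427]), 'tool_rot': array([-6.95890710e-01, -3.06287246e+00,  3.00672617e-03]), 'contact_force': array([-0.1069771 ,  0.7785046 , -0.23138505]), 'wrist_torque': array([-0.01606774,  0.01655283,  0.00057205]), 'opening': 0.08515301398241255} 0.017
scene [[424.73697327877676, 0.0, 323.35922269309964], [0.0, 424.73697327877676, 198.9654303595371], [0.0, 0.0, 1.0]] [0.087 0.431 0.513] [[-0.815, -0.58, 0.011], [-0.297, 0.401, -0.866], [0.498, -0.709, -0.499]]
top [[502.1690953706861, 0.0, 324.6953200412686], [0.0, 502.1690953706861, 199.87629837240166], [0.0, 0.0, 1.0]] [ 0.386 -0.175  1.184] [[0.005, -1.0, 0.016], [-0.995, -0.007, -0.095], [0.095, -0.015, -0.995]]
wrist [[317.821217294295, 0.0, 316.5502413649181], [0.0, 317.821217294295, 200.12074064038362], [0.0, 0.0, 1.0]] [0.199 0.597 0.373] [[0.433, 0.901, -0.001], [0.858, -0.412, 0.305], [0.275, -0.133, -0.952]]
```

View pics/scene0.png

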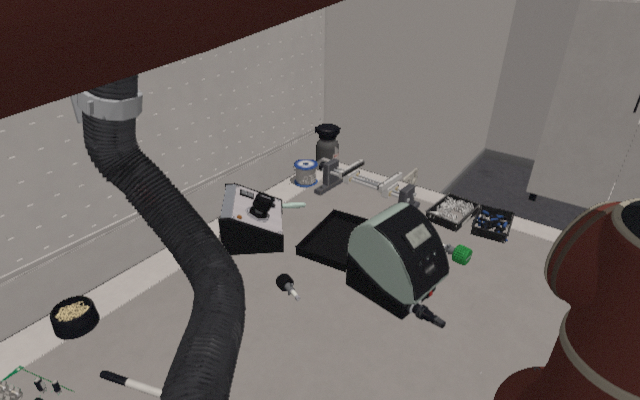

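View pics/top0.png

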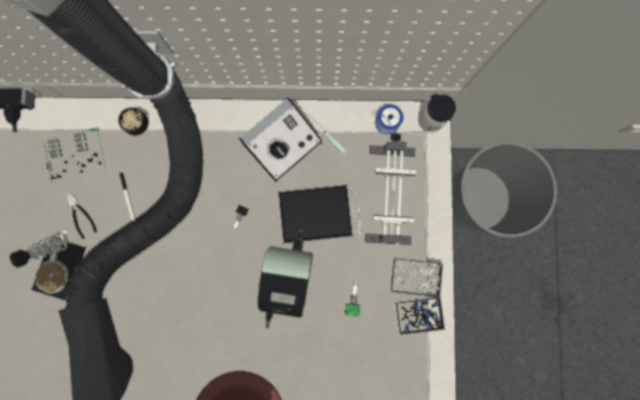

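View pics/wrist0.png

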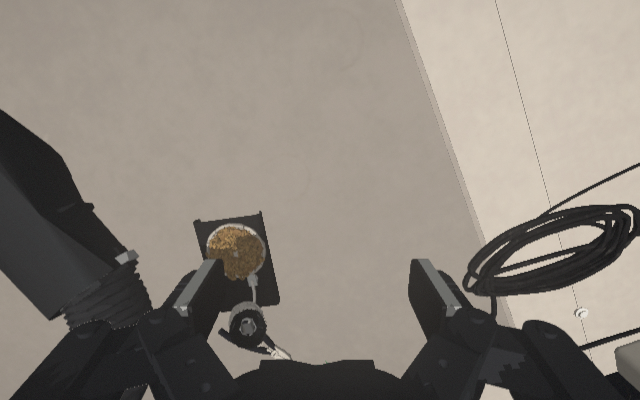

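```bash
python3 - <<'E'
import cv2
a=cv2.imread("pics/top0.png")[85:335,100:460];cv2.imwrite("pics/topz.png",cv2.resize(a,None,fx=2.2,fy=2.2,interpolation=cv2.INTER_CUBIC))
a=cv2.imread("pics/scene0.png")[150:340,190:480];cv2.imwrite("pics/scenez.png",cv2.resize(a,None,fx=2.7,fy=2.7,interpolation=cv2.INTER_CUBIC))
E
```

```text
(no output)
```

View pics/topz.png

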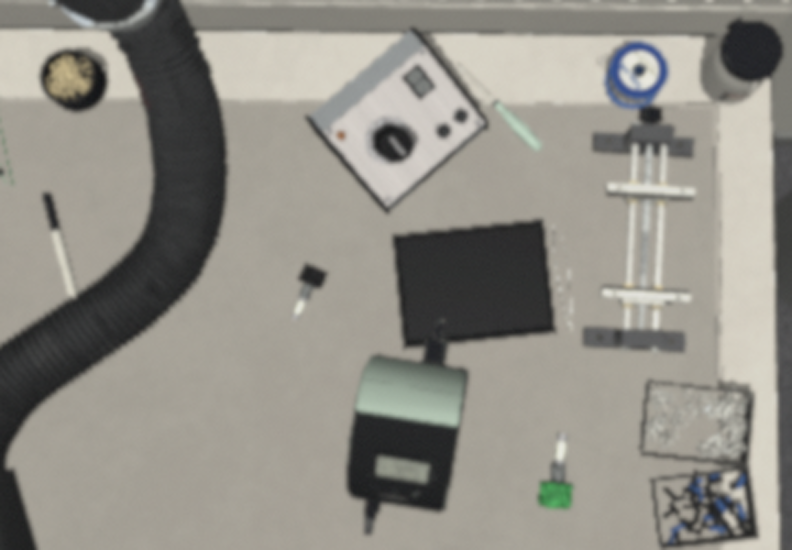

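View pics/scenez.png

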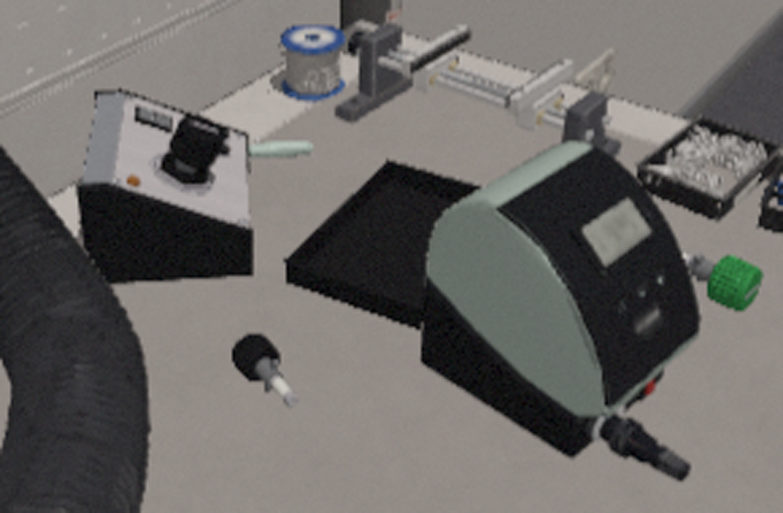

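```bash
cat > h.py <<'E'
import numpy as np,cv2
def load(p):
    d=np.load(p);return {k:d[k] for k in d.files}
def ray(d,uv):
    c=-d["R"].T@d["t"];v=d["R"].T@np.linalg.inv(d["K"])@np.array([uv[0],uv[1],1.]);return c,v/np.linalg.norm(v)
def onz(d,uv,z):
    c,v=ray(d,uv);return c+v*(z-c[2])/v[2]
def tri(d1,u1,d2,u2):
    c1,v1=ray(d1,u1);c2,v2=ray(d2,u2)
    s=np.linalg.lstsq(np.c_[v1,-v2],c2-c1,rcond=None)[0]
    a=c1+v1*s[0];b=c2+v2*s[1];return (a+b)/2,np.linalg.norm(a-b)
def proj(d,X):
    p=d["K"]@(d["R"]@np.asarray(X)+d["t"]);return p[:2]/p[2]
E
python3 - <<'E'
from h import *
T=load("pics/top0.npz");S=load("pics/scene0.npz")
print("clamp",tri(T,(150,62),S,(111,105)))
# hose: for each top pt, sweep z, project to scene
for u in [(178,105),(185,140),(184,170),(165,210),(140,240),(105,270),(88,300),(90,340)]:
    print(u,[(z,onz(T,u,z)[:2].round(2).tolist(),proj(S,onz(T,u,z)).round().astype(int).tolist()) for z in (.05,.1,.15,.2,.25,.3,.4)])
for n,u in dict(spool=(389,119),cap=(278,149),tray=(316,213)).items(): print(n,onz(T,u,0.03))
E
```

```text
clamp (array([0.70562866, 0.11509164, 0.31859489]), np.float64(0.015382230693146771))
(178, 105) [(0.05, [0.71, 0.15], [125, 257]), (0.1, [0.7, 0.13], [131, 232]), (0.15, [0.68, 0.12], [137, 206]), (0.2, [0.67, 0.1], [144, 179]), (0.25, [0.65, 0.09], [151, 149]), (0.3, [0.64, 0.08], [159, 117]), (0.4, [0.61, 0.05], [176, 47])]
(185, 140) [(0.05, [0.63, 0.13], [163, 269]), (0.1, [0.62, 0.11], [168, 244]), (0.15, [0.61, 0.1], [174, 216]), (0.2, [0.6, 0.09], [181, 187]), (0.25, [0.59, 0.07], [187, 156]), (0.3, [0.58, 0.06], [195, 123]), (0.4, [0.55, 0.03], [211, 50])]
(184, 170) [(0.05, [0.56, 0.13], [190, 286]), (0.1, [0.55, 0.11], [195, 258]), (0.15, [0.54, 0.1], [201, 229]), (0.2, [0.54, 0.09], [207, 199]), (0.25, [0.53, 0.07], [214, 166]), (0.3, [0.52, 0.06], [221, 132]), (0.4, [0.51, 0.03], [236, 55])]
(165, 210) [(0.05, [0.47, 0.17], [210, 326]), (0.1, [0.46, 0.15], [215, 295]), (0.15, [0.46, 0.14], [221, 262]), (0.2, [0.46, 0.12], [228, 227]), (0.25, [0.45, 0.11], [234, 190]), (0.3, [0.45, 0.09], [242, 151]), (0.4, [0.44, 0.06], [257, 65])]
(140, 240) [(0.05, [0.4, 0.22], [214, 3
[... 356 characters left out ...]
0.21], [237, 265]), (0.3, [0.35, 0.19], [246, 211]), (0.4, [0.35, 0.15], [266, 97])]
(88, 300) [(0.05, [0.27, 0.33], [222, 530]), (0.1, [0.27, 0.31], [231, 477]), (0.15, [0.28, 0.29], [239, 421]), (0.2, [0.28, 0.26], [248, 364]), (0.25, [0.29, 0.24], [258, 305]), (0.3, [0.29, 0.22], [267, 243]), (0.4, [0.3, 0.17], [288, 114])]
(90, 340) [(0.05, [0.18, 0.32], [302, 591]), (0.1, [0.19, 0.3], [309, 530]), (0.15, [0.2, 0.28], [316, 468]), (0.2, [0.21, 0.26], [323, 404]), (0.25, [0.22, 0.23], [330, 338]), (0.3, [0.23, 0.21], [338, 269]), (0.4, [0.24, 0.17], [354, 127])]
spool [ 0.68765631 -0.34271124  0.03      ]
cap [ 0.61399791 -0.08331937  0.03      ]
tray [ 0.46530199 -0.17277525  0.03      ]
```

```bash
cat >> h.py <<'E'
from scipy.spatial.transform import Rotation as Ro
def inc(target, jaw=None, tr=None,tp=None):
    from station import sensors
    o=sensors.get_obs();R=Ro.from_rotvec(o["tool_rot"]).as_matrix()
    d=R.T@(np.asarray(target)-o["tool_pos"])*100
    out=dict(d=d.round(2).tolist(),pos=o["tool_pos"].round(4).tolist(),F=o["contact_force"].round(1).tolist(),jawaz=round(float(np.degrees(np.arctan2(R[1,1],R[0,1]))),2),tilt=round(float(np.degrees(np.arccos(-R[2,2]))),2),t=round(o["t"],2),op=round(o["opening"],4))
    if jaw is not None:
        # twist about tool z (down): jaw azimuth decreases with + twist
        tw=(out["jawaz"]-jaw+90)%180-90; out["twist"]=round(tw,2)
    return out
E
python3 - <<'E'
from h import *
from station import sensors
print(Ro.from_rotvec(sensors.get_obs()["tool_rot"]).as_matrix().round(3))
print(inc((.27,.563,.34)),inc((.52,-.05,.34)))
E
```

```text
[[-0.902  0.432 -0.001]
 [ 0.432  0.902 -0.001]
 [ 0.    -0.002 -1.   ]]
{'d': [-0.03, -0.03, -9.27], 'pos': [0.2698, 0.5633, 0.2473], 'F': [-0.1, -0.3, -0.6], 'jawaz': 64.4, 'tilt': 0.1, 't': 0.15, 'op': 0.0854} {'d': [-49.06, -44.51, -9.2], 'pos': [0.2698, 0.5633, 0.2473], 'F': [-0.1, -0.3, -0.6], 'jawaz': 64.4, 'tilt': 0.1, 't': 0.15, 'op': 0.0854}
```

Emit:
move_arm(
  increments=[
    [0,0,-6,0,8.5],
    [-6,-5.5,-9.2,-10,8.5],
    [-10,-9,-9.2,-20,8.5],
    [-14,-13,-9.2,-30,8.5],
    [-18.5,-17,-9.2,-40,8.5],
  ],
)

```text
t: 0.78
tool_pos: [0.3592, 0.3403, 0.3404]
tool_rot: [-0.38, 3.118, 0.0]
contact_force: [0.4, 0.8, 0.2]
opening: 0.0851
```

```bash
python3 - <<'E'
from h import *
from station import sensors
print(inc((.52,-.05,.34)), sensors.get_obs()["q"].round(3))
E
```

```text
{'d': [-6.23, -41.75, 0.04], 'pos': [0.3592, 0.3403, 0.3404], 'F': [0.4, 0.8, 0.2], 'jawaz': 103.9, 'tilt': 0.03, 't': 0.78, 'op': 0.0851} [ 0.608 -0.302  1.786 -0.     1.657 -1.205]
```

Emit:
move_arm(
  increments=[
    [-1,-6,0,0,8.5],
    [-2,-12,0,0,8.5],
    [-3,-18,0,0,8.5],
    [-3.7,-24,0,0,8.5],
    [-4.5,-30,0,0,8.5],
  ],
)

```text
t: 1.4
tool_pos: [0.4732, 0.0591, 0.3402]
tool_rot: [-0.371, 3.119, 0.0]
contact_force: [0.7, -0.0, 0.7]
opening: 0.0848
```

Emit:
move_arm(
  increments=[
    [-1,-6,0,0,8.5],
    [-1.7,-11.8,0,0,8.5],
    [-1.7,-11.8,0,0,8.5],
  ],
)

```text
t: 1.78
tool_pos: [0.5176, -0.0529, 0.3393]
tool_rot: [0.362, -3.119, -0.0]
contact_force: [-0.9, 0.7, -0.4]
opening: 0.0847
```

```bash
python3 - <<'E'
from h import *
from station import sensors,get_image
d=get_image("wrist");cv2.imwrite("pics/wrist1.png",d["image"][:,:,::-1]);np.savez("pics/wrist1.npz",**d)
print(inc((.52,-.05,.34)), sensors.get_obs()["q"].round(3))
E
```

```text
{'d': [-0.29, 0.05, -0.05], 'pos': [0.5172, -0.0512, 0.3395], 'F': [-0.3, 1.4, 0.0], 'jawaz': 103.38, 'tilt': 0.1, 't': 1.82, 'op': 0.0847} [-0.242 -0.238  1.735  0.     1.646 -2.046]
```

View pics/wrist1.png

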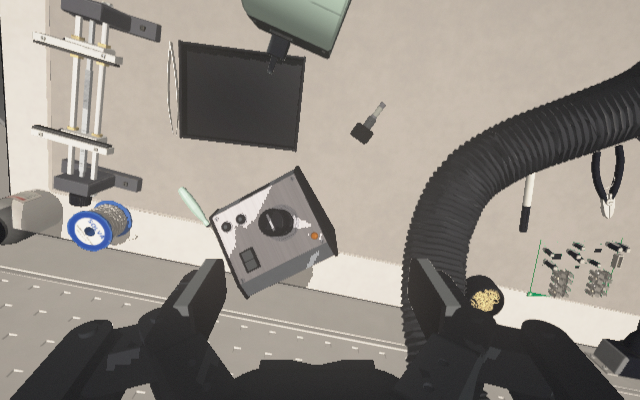

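```bash
python3 - <<'E'
import cv2
a=cv2.imread("pics/wrist1.png")[155:305,200:350];cv2.imwrite("pics/w1z.png",cv2.resize(a,None,fx=4,fy=4,interpolation=cv2.INTER_CUBIC))
E
```

```text
(no output)
```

View pics/w1z.png

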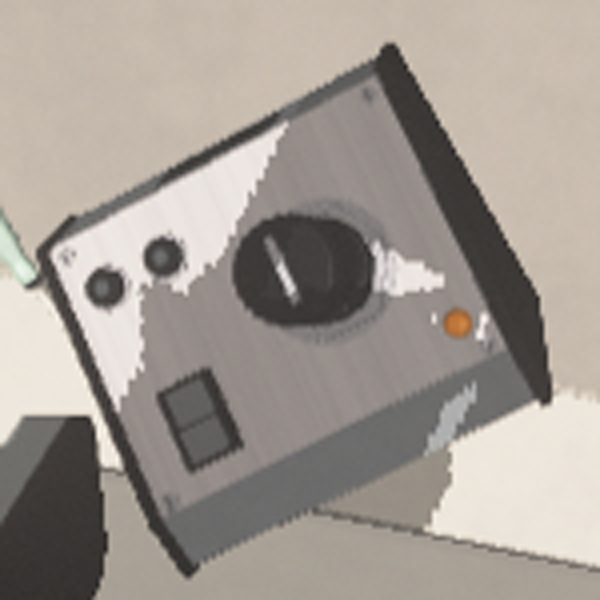

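```bash
cat > loc.py <<'E'
from h import *
def loc(W,z4,off,f,cap):
    p=lambda u:(off[0]+u[0]/f,off[1]+u[1]/f)
    A,B,C,D=[onz(W,p(u),z) for u,z in zip(z4,(.046,.046,.080,.080))]
    for v in (A-B,D-C): print("y az",np.degrees(np.arctan2(v[1],v[0])).round(2),"len",np.linalg.norm(v).round(4))
    for v in (D-A,C-B): print("x az",np.degrees(np.arctan2(v[1],v[0])).round(2),np.linalg.norm(v).round(4))
    c=onz(W,p(cap),.1005);print("captop",c.round(4),"centre of screws",((A+B+C+D)/4).round(4));return c
E
python3 - <<'E'
from loc import *
W=load("pics/wrist1.npz")
loc(W,[(370,95),(67,257),(168,505),(488,343)],(200,155),4,(282,270))
T=load("pics/top0.npz");S=load("pics/scene0.npz")
print(tri(W,(270.5,222.5),T,(277,150)))
print("tray corners", [onz(T,u,.022).round(3).tolist() for u in ((100+395/2.2,85+236/2.2),(100+542/2.2,85+221/2.2),(100+553/2.2,85+329/2.2),(100+405/2.2,85+345/2.2))])
print("tweez", [onz(T,u,.005).round(3).tolist() for u in ((100+555/2.2,85+228/2.2),(100+572/2.2,85+328/2.2))])
print("tray corners W", [onz(W,u,.022).round(3).tolist() for u in ((180,40),(305,58),(297,151),(178,134))])
E
```

```text
y az 131.67 len 0.1231
y az 132.24 len 0.1263
x az 40.79 0.0924
x az 38.69 0.0936
captop [ 0.5953 -0.0931  0.1005] centre of screws [ 0.6232 -0.0974  0.063 ]
(array([ 0.59490043, -0.09003339,  0.10609127]), np.float64(0.0065708386539422015))
tray corners [[0.514, -0.088, 0.022], [0.531, -0.243, 0.022], [0.416, -0.255, 0.022], [0.399, -0.1, 0.022]]
tweez [[0.525, -0.258, 0.005], [0.418, -0.276, 0.005]]
tray corners W [[0.412, -0.255, 0.022], [0.396, -0.097, 0.022], [0.515, -0.082, 0.022], [0.529, -0.245, 0.022]]
```

```bash
python3 - <<'E'
from h import *
from station import sensors,ctrl
print([a for a in dir(ctrl) if a[0]!="_"],ctrl.nose_length)
W=load("pics/wrist1.npz");o=sensors.get_obs();R=Ro.from_rotvec(o["tool_rot"]).as_matrix()
for z in (-.02,-.01,0,.004,.017,.03):
    print(z,[proj(W,o["tool_pos"]+R@np.array([x,y,z])).round().tolist() for x in(-.011,.011) for y in (-.0425,.0425)])
E
python3 - <<'E'
import cv2
a=cv2.imread("pics/wrist1.png")[240:400,130:290];cv2.imwrite("pics/w1f.png",cv2.resize(a,None,fx=4,fy=4,interpolation=cv2.INTER_CUBIC))
E
```

```text
['MotionError', 'nose_length'] 0.017
-0.02 [[217.0, 334.0], [428.0, 333.0], [211.0, 286.0], [434.0, 285.0]]
-0.01 [[224.0, 317.0], [420.0, 317.0], [219.0, 272.0], [425.0, 272.0]]
0 [[230.0, 303.0], [413.0, 303.0], [225.0, 261.0], [418.0, 260.0]]
0.004 [[232.0, 298.0], [411.0, 297.0], [228.0, 256.0], [415.0, 256.0]]
0.017 [[238.0, 283.0], [404.0, 282.0], [235.0, 244.0], [407.0, 243.0]]
0.03 [[244.0, 270.0], [398.0, 269.0], [241.0, 233.0], [401.0, 233.0]]
```

View pics/w1f.png

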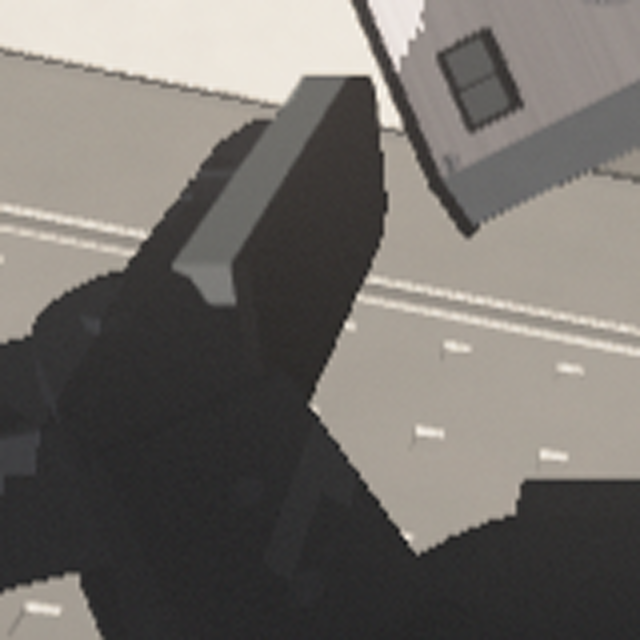

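Emit:
move_arm(
  increments=[
    [-2,-1.5,0,10.5,8.5],
    [-4,-3,2,21,8.5],
    [-6.8,-5.7,4,31.5,8.5],
    [-6.8,-5.7,7,42,8.5],
    [-6.8,-5.7,10,52.5,8.5],
  ],
)

```text
t: 2.45
tool_pos: [0.5968, -0.0876, 0.2393]
tool_rot: [-1.053, -2.959, -0.001]
contact_force: [-0.1, 0.2, -0.3]
opening: 0.0853
```

Emit:
move_arm(
  increments=[
    [0,0,0,10.5,8.5],
    [0,0,0,21,8.5],
    [0,0,0,31.5,8.5],
    [0,0,0,42,8.5],
    [0,0,0,52.5,8.5],
  ],
)

```text
t: 3.08
tool_pos: [0.5964, -0.0873, 0.2404]
tool_rot: [-2.253, -2.189, -0.0]
contact_force: [0.9, 0.2, 0.0]
opening: 0.0846
```

Emit:
move_arm(
  increments=[
    [0,0,0,10.5,8.5],
    [0,0,0,21,8.5],
    [0,0,0,31.5,8.5],
    [0,0,0,42,8.5],
    [0,0,0,42,8.5],
  ],
)

```text
t: 3.7
tool_pos: [0.5965, -0.0876, 0.2404]
tool_rot: [-2.883, -1.247, -0.0]
contact_force: [0.4, 0.6, 0.7]
opening: 0.0851
```

```bash
python3 - <<'E'
from h import *
from station import sensors,get_image
d=get_image("wrist");cv2.imwrite("pics/wrist2.png",d["image"][:,:,::-1]);np.savez("pics/wrist2.npz",**d)
print(inc((.597,-.0915,.0955),-86.3), sensors.get_obs()["q"].round(3))
E
```

```text
{'d': [-0.24, 0.29, 14.48], 'pos': [0.5965, -0.0879, 0.2403], 'F': [-0.5, 0.7, -0.3], 'jawaz': -43.16, 'tilt': 0.02, 't': 3.75, 'op': 0.085, 'twist': 43.14} [-0.27   0.006  1.674  0.     1.462  0.484]
```

View pics/wrist2.png

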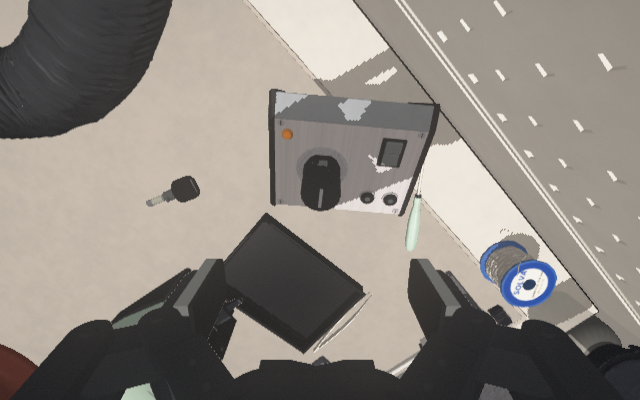

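```bash
python3 - <<'E'
import cv2
a=cv2.imread("pics/wrist2.png")[80:220,260:440];cv2.imwrite("pics/w2z.png",cv2.resize(a,None,fx=4,fy=4,interpolation=cv2.INTER_CUBIC))
E
```

```text
(no output)
```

View pics/w2z.png

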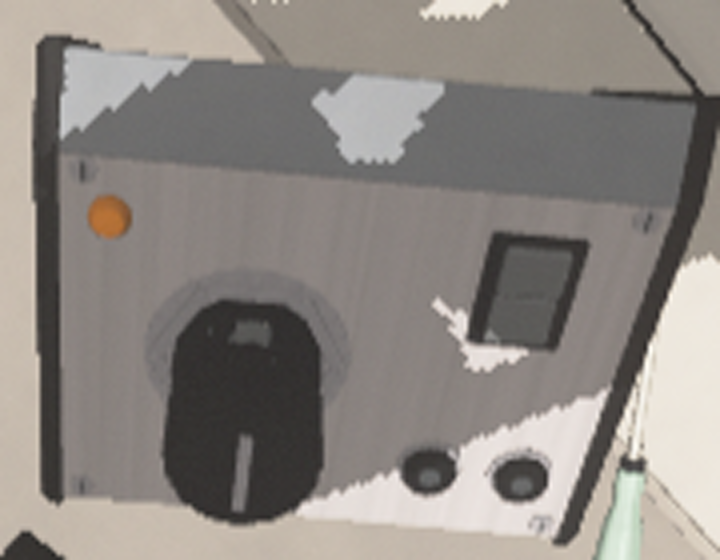

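```bash
python3 - <<'E'
from loc import *
W=load("pics/wrist2.npz");W1=load("pics/wrist1.npz")
loc(W,[(83,486),(541,523),(645,222),(84,172)],(260,80),4,(242,473))
u=(260+242/4,80+473/4)
print(tri(W,u,W1,(270.5,222.5)))
for n,a,b in (("A",(83,486),(370,95)),("B",(541,523),(67,257)),("C",(645,222),(168,505)),("D",(84,172),(488,343))):
    print(n,tri(W,(260+a[0]/4,80+a[1]/4),W1,(200+b[0]/4,155+b[1]/4)))
E
```

```text
y az 131.89 len 0.1224
y az 131.77 len 0.1245
x az 42.11 0.0903
x az 40.7 0.0901
captop [ 0.5948 -0.094   0.1005] centre of screws [ 0.6226 -0.0987  0.063 ]
(array([ 0.5949473 , -0.09337723,  0.10171057]), np.float64(0.000757548958772026))
A (array([ 0.54969834, -0.0800711 ,  0.04429224]), np.float64(0.0019454328391796288))
B (array([ 0.63189241, -0.1719931 ,  0.04438304]), np.float64(0.0011911893689944295))
C (array([ 0.69444137, -0.11561796,  0.08659044]), np.float64(0.00027260968623500544))
D (array([ 0.61278668, -0.02403895,  0.08298828]), np.float64(0.0013441248066804281))
```

```bash
python3 - <<'E'
from h import *
print(inc((.5967,-.092,.096),-86.4))
E
```

```text
{'d': [-0.29, 0.3, 14.43], 'pos': [0.5965, -0.0879, 0.2403], 'F': [-0.5, 0.7, -0.3], 'jawaz': -43.16, 'tilt': 0.02, 't': 3.75, 'op': 0.085, 'twist': 43.24}
```

Emit:
move_arm(
  increments=[
    [-0.2,0.3,2,10.6,8.0],
    [-0.2,0.3,4,21.2,8.0],
    [-0.2,0.3,6,32,8.0],
    [-0.2,0.3,8.4,42.5,8.0],
    [-0.2,0.3,8.4,43.2,8.0],
  ],
)

```text
t: 4.38
tool_pos: [0.5959, -0.0916, 0.1539]
tool_rot: [-3.138, -0.099, 0.007]
contact_force: [0.0, 0.5, -0.1]
opening: 0.0802
```

```bash
python3 - <<'E'
from h import *
from station import sensors,get_image
for n in ("wrist","scene"):
    d=get_image(n);cv2.imwrite(f"pics/{n}3.png",d["image"][:,:,::-1]);np.savez(f"pics/{n}3.npz",**d)
print(inc((.5967,-.092,.096),-86.4))
W=load("pics/wrist3.npz");print(proj(W,(.595,-.0935,.101)),proj(W,(.5967,-.092,.096)))
a=cv2.imread("pics/scene3.png")[60:300,160:440];cv2.imwrite("pics/s3z.png",cv2.resize(a,None,fx=2.5,fy=2.5))
E
```

```text
{'d': [-0.1, -0.04, 6.09], 'pos': [0.5977, -0.0923, 0.1569], 'F': [0.3, 1.1, 1.2], 'jawaz': -86.39, 'tilt': 0.02, 't': 4.47, 'op': 0.0801, 'twist': 0.01}
[319.10982006 233.09840048] [316.84363818 227.17719982]
```

View pics/wrist3.png

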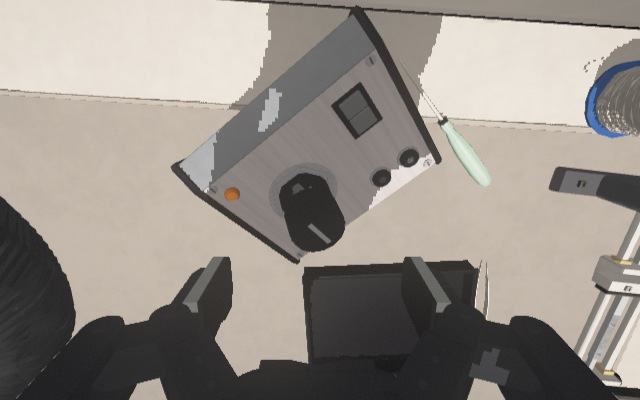

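View pics/s3z.png

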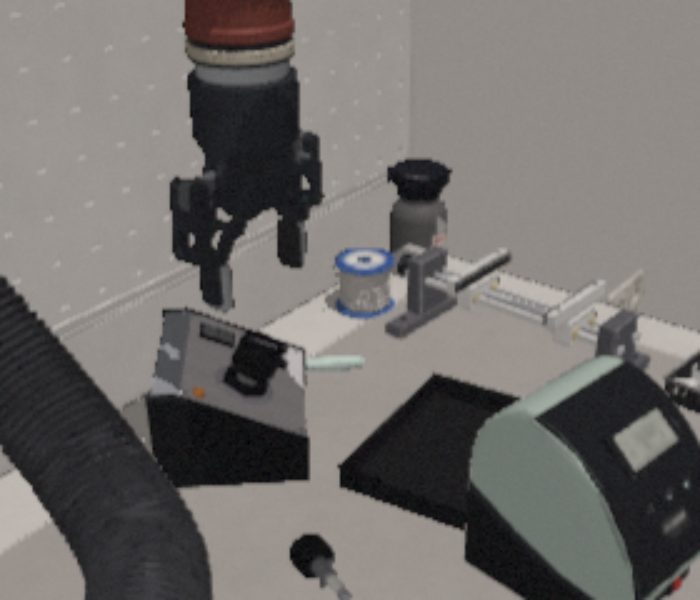

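Emit:
move_arm(
  increments=[
    [-0.1,0,3,0,6.5],
    [-0.1,0,5,0,6.0],
    [-0.1,0,6.1,0,5.5],
    [-0.1,0,6.1,0,5.5],
  ],
  newtons=60,
)

```text
t: 4.97
tool_pos: [0.5961, -0.0925, 0.0946]
tool_rot: [-3.14, -0.093, 0.002]
contact_force: [-1.0, -0.5, 0.3]
opening: 0.0551
```

```bash
python3 - <<'E'
from h import *
from station import sensors,get_image
for n in ("wrist","scene"):
    d=get_image(n);cv2.imwrite(f"pics/{n}4.png",d["image"][:,:,::-1]);np.savez(f"pics/{n}4.npz",**d)
print(inc((.5967,-.092,.096),-86.4))
a=cv2.imread("pics/wrist4.png")[130:330,200:450];cv2.imwrite("pics/w4z.png",cv2.resize(a,None,fx=3,fy=3))
E
```

```text
{'d': [-0.04, -0.09, 0.02], 'pos': [0.5971, -0.0928, 0.0962], 'F': [0.7, 0.3, 0.4], 'jawaz': -86.61, 'tilt': 0.07, 't': 5.08, 'op': 0.0552, 'twist': -0.21}
```

View pics/w4z.png

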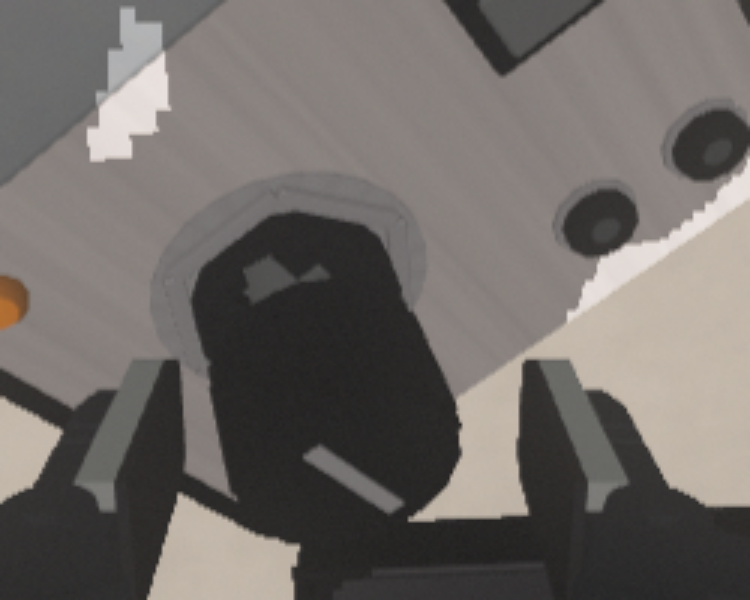

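Emit:
move_arm(
  increments=[
    [0,0,0,0,3.0],
    [0,0,0,0,3.0],
    [0,0,0,0,2.5],
    [0,0,0,0,2.5],
  ],
  newtons=60,
)

```text
t: 5.58
tool_pos: [0.5974, -0.0919, 0.0975]
tool_rot: [-3.139, -0.093, -0.003]
contact_force: [-2.3, 2.2, 5.3]
opening: 0.0348
```

```bash
python3 - <<'E'
from h import *
from station import sensors,get_image
for n in ("wrist",):
    d=get_image(n);cv2.imwrite(f"pics/{n}5.png",d["image"][:,:,::-1]);np.savez(f"pics/{n}5.npz",**d)
P=np.array([.5967,-.092,.096]);n=np.array([-.316,-.2806,.9063])
print(inc(P,-86.4));print(inc(P-.0065*n,-86.4)); print(sensors.get_obs()["wrist_torque"])
a=cv2.imread("pics/wrist5.png")[130:330,200:450];cv2.imwrite("pics/w5z.png",cv2.resize(a,None,fx=3,fy=3))
E
```

```text
{'d': [-0.07, 0.01, 0.15], 'pos': [0.5974, -0.0919, 0.0975], 'F': [-1.7, 3.5, 6.3], 'jawaz': -86.6, 'tilt': 0.14, 't': 5.62, 'op': 0.0345, 'twist': -0.2}
{'d': [0.14, -0.16, 0.74], 'pos': [0.5974, -0.0919, 0.0975], 'F': [-1.7, 3.5, 6.3], 'jawaz': -86.6, 'tilt': 0.14, 't': 5.62, 'op': 0.0345, 'twist': -0.2}
[0.77197178 0.33081017 0.14879857]
```

View pics/w5z.png

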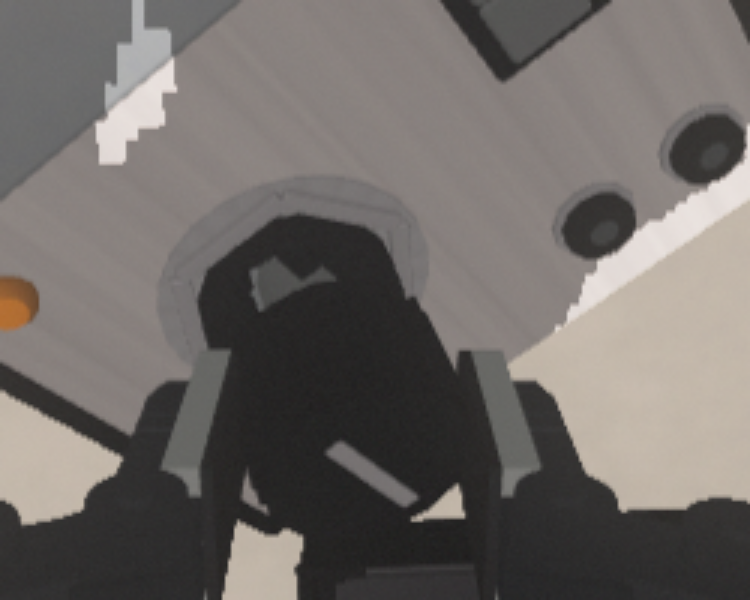

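Emit:
move_arm(
  increments=[
    [0.1,-0.08,0.27,0,2.5],
    [0.2,-0.16,0.54,0,2.5],
    [0.27,-0.21,0.73,0,2.5],
    [0.27,-0.21,0.73,0,2.5],
  ],
  newtons=70,
)

```text
t: 6.12
tool_pos: [0.6001, -0.09, 0.0919]
tool_rot: [-3.14, -0.093, -0.002]
contact_force: [-6.9, 3.8, 14.4]
opening: 0.0343
```

```bash
python3 - <<'E'
from h import *
from station import sensors,get_image
P=np.array([.5974,-.0919,.0975]);n=np.array([-.316,-.2806,.9063])
o=sensors.get_obs();d=o["tool_pos"]-P;print("along -n mm",-d@n*1e3,"perp",np.linalg.norm(d-(d@n)*n)*1e3,"F.n",o["contact_force"]@n,o["contact_force"],o["wrist_torque"]);print(inc(P,-86.4))
E
```

```text
along -n mm 6.436474132195041 perp 0.7379749231870936 F.n 14.121883850565942 [-6.85077156  3.83318365 14.38004124] [0.74663307 1.11121623 0.16220075]
{'d': [-0.28, 0.17, -0.56], 'pos': [0.6001, -0.09, 0.0919], 'F': [-6.9, 3.8, 14.4], 'jawaz': -86.6, 'tilt': 0.09, 't': 6.12, 'op': 0.0343, 'twist': -0.2}
```

Emit:
move_arm(
  increments=[
    [0,0,0,-7,2.5],
    [0,0,0,-14,2.5],
    [0,0,0,-21,2.5],
    [0,0,0,-28,2.5],
    [0,0,0,-28,2.5],
  ],
)

```text
t: 6.75
tool_pos: [0.6009, -0.0929, 0.0929]
tool_rot: [3.019, 0.848, 0.004]
contact_force: [-7.0, -3.9, 14.7]
opening: 0.0331
```

```bash
cat > st.py <<'E'
from h import *
from station import sensors,get_image
import sys
k=sys.argv[1]
P=np.array([.5974,-.0919,.0975]);n=np.array([-.316,-.2806,.9063])
d=get_image("wrist");cv2.imwrite(f"pics/wrist{k}.png",d["image"][:,:,::-1]);np.savez(f"pics/wrist{k}.npz",**d)
a=cv2.imread(f"pics/wrist{k}.png")[130:330,200:450];cv2.imwrite(f"pics/w{k}z.png",cv2.resize(a,None,fx=3,fy=3))
o=sensors.get_obs();d=o["tool_pos"]-P;print("along -n mm",-d@n*1e3,"perp",np.linalg.norm(d-(d@n)*n)*1e3,"F.n",o["contact_force"]@n,o["contact_force"].round(1),o["wrist_torque"].round(2));print(inc(P-.006*n,-48.4))
E
python3 st.py 6
```

```text
along -n mm 4.957016023798926 perp 3.0437875073285654 F.n 16.02532806791404 [-6.5 -3.9 14.2] [-0.92  0.93 -0.22]
{'d': [-0.0, -0.31, 0.09], 'pos': [0.6009, -0.0928, 0.093], 'F': [-6.5, -3.9, 14.2], 'jawaz': -58.65, 'tilt': 0.38, 't': 6.8, 'op': 0.033, 'twist': -10.25}
```

View pics/w6z.png

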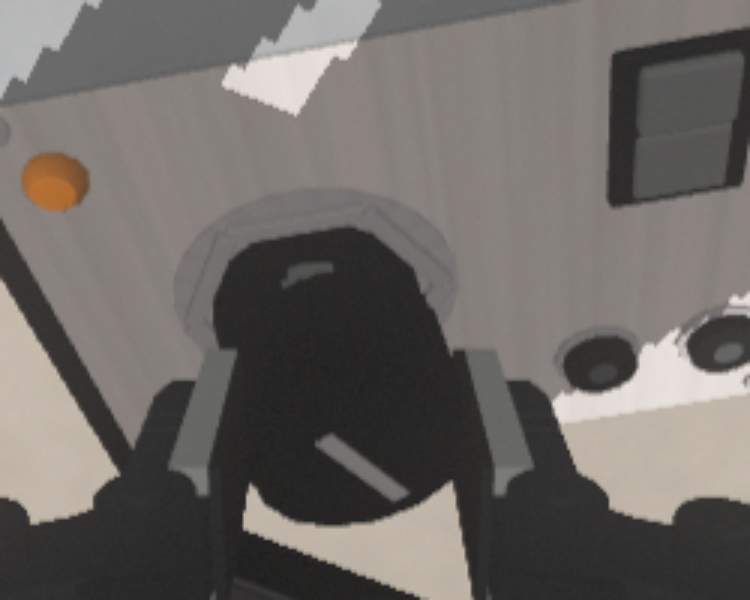

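Emit:
move_arm(
  increments=[
    [0,0,0,-7,2.5],
    [0,0,0,-14,2.5],
    [0,0,0,-21,2.5],
    [0,0,0,-28,2.5],
    [0,0,0,-28,2.5],
  ],
)

```text
t: 7.42
tool_pos: [0.6032, -0.092, 0.0942]
tool_rot: [2.722, 1.551, 0.012]
contact_force: [-1.8, -0.4, 15.0]
opening: 0.0315
```

```bash
python3 st.py 7
```

```text
along -n mm 4.808306356840981 perp 4.688348558679704 F.n 14.046463883371931 [-2.8 -0.1 14.5] [-0.19 -0.18 -0.21]
{'d': [-0.05, -0.43, 0.21], 'pos': [0.6033, -0.092, 0.0942], 'F': [-2.8, -0.1, 14.5], 'jawaz': -30.67, 'tilt': 0.63, 't': 7.47, 'op': 0.0319, 'twist': 17.73}
```

View pics/w7z.png

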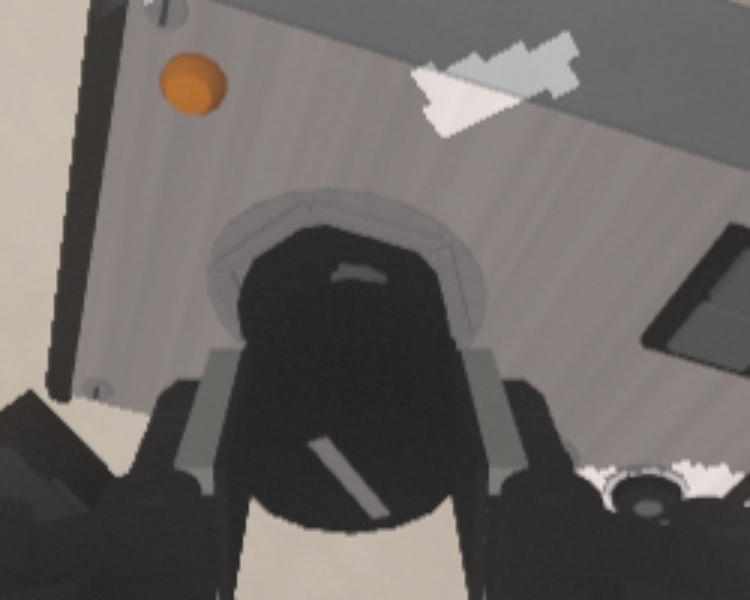

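```bash
cat > ang.py <<'E'
from h import *
def ang(k,p,q,depth):
    W=load(f"pics/wrist{k}.npz");n=np.array([-.316,-.2806,.9063]);n/=np.linalg.norm(n)
    a=np.radians(41.6);x=np.array([np.cos(a)*np.cos(np.radians(25)),np.sin(a)*np.cos(np.radians(25)),np.sin(np.radians(25))]);y=np.cross(n,x)
    c0=np.array([.595,-.0935,.101])-n*depth
    P=[]
    for u in (p,q):
        c,v=ray(W,(200+u[0]/3,130+u[1]/3));P.append(c+v*((c0-c)@n)/(v@n))
    d=P[1]-P[0];m=(P[0]+P[1])/2-c0
    print(k,"angle",np.degrees(np.arctan2(d@y,d@x))%180,"len",np.linalg.norm(d),"centre off x,y",m@x*1e3,m@y*1e3)
E
python3 - <<'E'
from ang import *
ang(4,(310,452),(397,507),0)
ang(5,(333,447),(410,500),0)
ang(6,(322,440),(402,496),.006)
ang(7,(317,440),(382,516),.006)
E
```

```text
4 angle 1.07346231855351 len 0.021975448901047155 centre off x,y -0.8583396974614785 0.1402370850056598
5 angle 0.12880343676110328 len 0.02083231323205295 centre off x,y -2.1696573278641114 -1.5506482622773698
6 angle 27.042209370625557 len 0.02044187671494858 centre off x,y -0.44574237507923964 -5.082494175522793
7 angle 44.38735652218227 len 0.020963578648186706 centre off x,y 0.01522255804838445 -5.6230632093619075
```

```bash
python3 - <<'E'
from h import *
for k,u in ((7,(165,5)),):
    W=load(f"pics/wrist{k}.npz")
    print(proj(W,(.6128,-.024,.083)),(200+u[0]/3,130+u[1]/3)); print(proj(W,(.5497,-.0801,.0443)),(200+97/3,130+390/3))
E
```

```text
[254.48818132 133.52716171] (255.0, 131.66666666666666)
[231.53483068 260.05265297] (232.33333333333334, 260.0)
```

Emit:
move_arm(
  increments=[
    [0,-0.1,0.05,-6,2.5],
    [0,-0.2,0.1,-12,2.5],
    [0,-0.3,0.1,-18,2.5],
    [0,-0.4,0.1,-24,2.5],
    [0,-0.4,0.1,-24,2.5],
  ],
  newtons=90,
)

```text
t: 8.1
tool_pos: [0.6061, -0.0906, 0.0956]
tool_rot: [2.332, 2.071, 0.029]
contact_force: [12.2, 1.0, 7.0]
opening: 0.031
```

```bash
python3 st.py 8
```

```text
along -n mm 4.809362669577405 perp 7.665119675979992 F.n 2.8783337609484425 [12.6  0.8  7.8] [-0.3  -3.93 -0.74]
{'d': [-0.05, -0.69, 0.34], 'pos': [0.6062, -0.0905, 0.0957], 'F': [12.6, 0.8, 7.8], 'jawaz': -6.8, 'tilt': 1.7, 't': 8.15, 'op': 0.0311, 'twist': 41.6}
```

View pics/w8z.png

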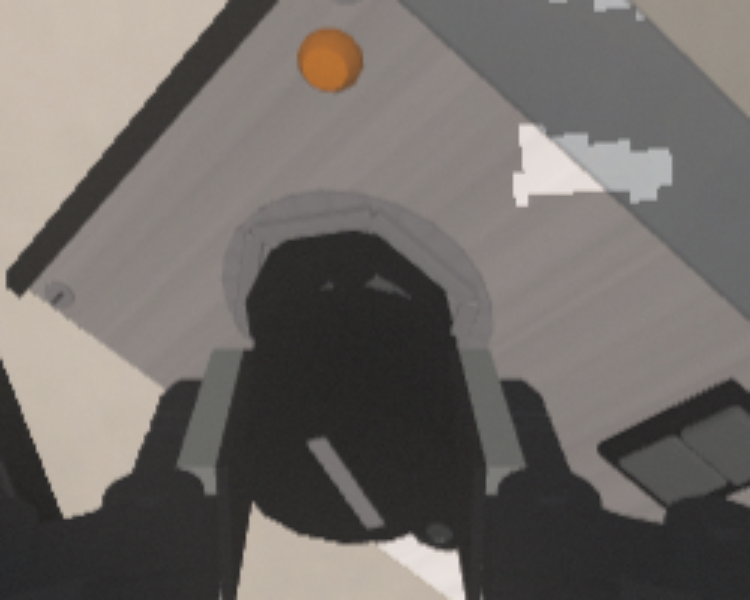

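```bash
python3 - <<'E'
from ang import *
ang(8,(317,440),(375,526),.005)
ang(8,(317,440),(375,526),.0)
E
```

```text
8 angle 66.39414119468088 len 0.01959447009563831 centre off x,y 4.331169703266688 -7.395834221233658
8 angle 66.39414119468103 len 0.01845615327139199 centre off x,y 10.480725490103909 -4.07646927051685
```

Emit:
move_arm(
  increments=[
    [0,0,0,0,4.0],
    [0,0,0,0,5.5],
    [0,0,0,0,5.5],
    [0,0,0,0,5.5],
  ],
)

```text
t: 8.65
tool_pos: [0.5951, -0.0882, 0.0863]
tool_rot: [-2.345, -2.088, 0.001]
contact_force: [-0.2, -0.4, 0.4]
opening: 0.0547
```

```bash
python3 st.py 9
```

```text
along -n mm 10.39415635423582 perp 5.923648109269712 F.n 0.5394442948596827 [ 0.9 -0.4  0.8] [-0.01 -0.12  0.01]
{'d': [-0.15, 0.44, -0.57], 'pos': [0.5951, -0.0882, 0.0864], 'F': [0.9, -0.4, 0.8], 'jawaz': -6.63, 'tilt': 0.08, 't': 8.7, 'op': 0.0549, 'twist': 41.77}
```

View pics/w9z.png

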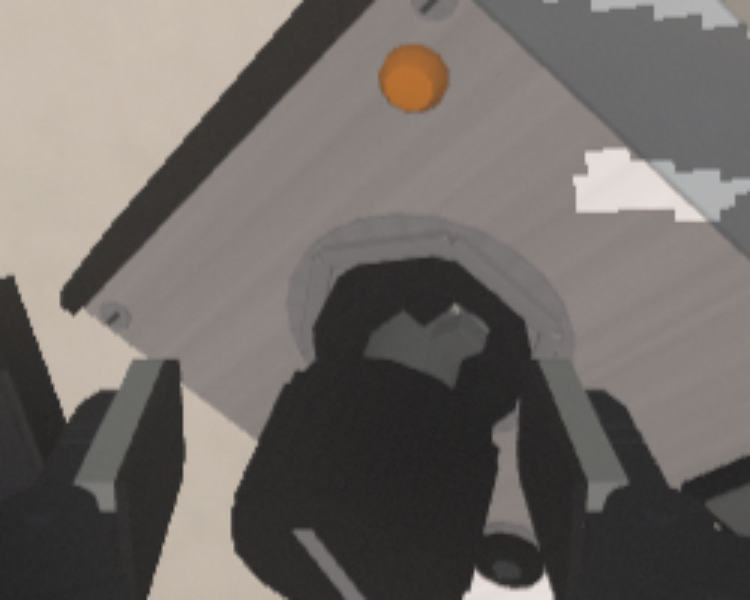

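```bash
python3 - <<'E'
from ang import *
import cv2
a=cv2.imread("pics/wrist9.png")[200:400,200:450];cv2.imwrite("pics/w9y.png",cv2.resize(a,None,fx=3,fy=3))
W=load("pics/wrist9.npz");print(proj(W,(.594,-.0943,.1037)))
E
```

```text
[317.25356849 315.90269003]
```

View pics/w9y.png

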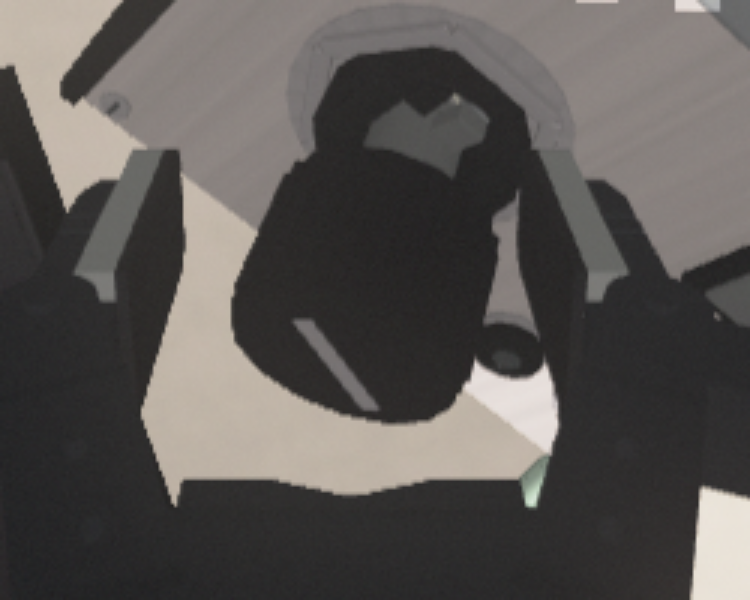

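```bash
python3 - <<'E'
from ang import *
f=lambda u:(u[0],u[1]+210)
for dp in (-.003,-.006,0): ang(9,f((300,322)),f((369,408)),dp)
E
```

```text
9 angle 69.7119565811112 len 0.019263373239496184 centre off x,y -5.72056060146107 -1.5286994236903582
9 angle 69.71195658111132 len 0.018457024505824513 centre off x,y -1.1959883118830381 0.8785009322980366
9 angle 69.71195658111134 len 0.0200697219731679 centre off x,y -10.245132891039185 -3.935899779678689
```

```bash
python3 - <<'E'
from h import *
print(inc((.5951,-.0934,.1005),-48.4))
E
```

```text
{'d': [-0.52, 0.06, -1.41], 'pos': [0.5951, -0.0882, 0.0864], 'F': [0.9, -0.4, 0.8], 'jawaz': -6.63, 'tilt': 0.08, 't': 8.7, 'op': 0.0549, 'twist': 41.77}
```

Emit:
move_arm(
  increments=[
    [-0.3,0.1,-1.4,0,7],
    [-0.5,0.1,-1.4,10.5,7],
    [-0.5,0.1,-1.4,21,7],
    [-0.5,0.1,-1.4,31.5,7],
    [-0.5,0.1,-1.4,41.8,7],
  ],
)

```text
t: 9.32
tool_pos: [0.596, -0.0937, 0.1017]
tool_rot: [-2.94, -1.106, 0.0]
contact_force: [-0.3, -0.4, -0.0]
opening: 0.0701
```

```bash
python3 st.py 10; python3 - <<'E'
from h import *
print(inc((.5951,-.0934,.1005),-48.4))
a=cv2.imread("pics/wrist10.png")[150:400,200:450];cv2.imwrite("pics/w10y.png",cv2.resize(a,None,fx=2.4,fy=2.4))
E
```

```text
along -n mm -4.6759478995400405 perp 0.461324789685019 F.n 0.48473279980046896 [-0.3 -0.2  0.4] [-0.02  0.02  0.03]
{'d': [0.48, -0.04, 0.96], 'pos': [0.596, -0.0937, 0.1016], 'F': [-0.3, -0.2, 0.4], 'jawaz': -48.98, 'tilt': 0.01, 't': 9.38, 'op': 0.0699, 'twist': -0.58}
{'d': [-0.05, -0.08, 0.11], 'pos': [0.596, -0.0937, 0.1016], 'F': [-0.3, -0.2, 0.4], 'jawaz': -48.98, 'tilt': 0.01, 't': 9.38, 'op': 0.0699, 'twist': -0.58}
```

View pics/w10y.png

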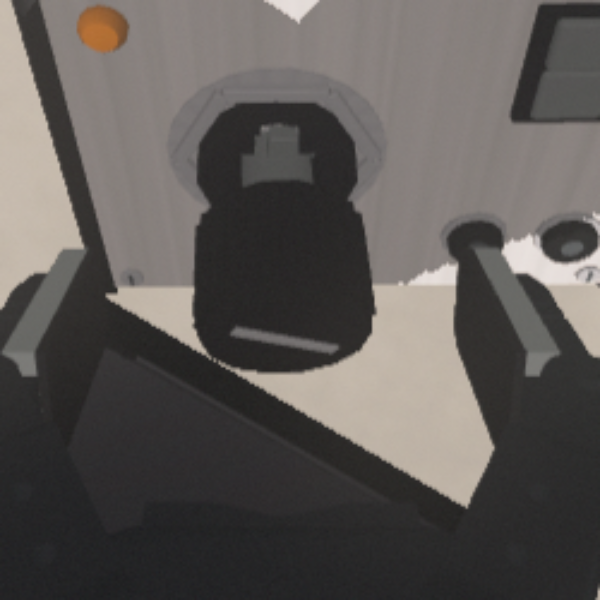

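Emit:
move_arm(
  increments=[
    [0,-0.1,0,0,5],
    [0,-0.1,0,0,3.5],
    [0,-0.1,0,0,2.5],
    [0,-0.1,0,0,2.5],
    [0,-0.1,0,0,2.5],
  ],
  newtons=60,
)

```text
t: 10.0
tool_pos: [0.5956, -0.0929, 0.1015]
tool_rot: [2.937, 1.115, 0.0]
contact_force: [-1.3, -1.6, 3.3]
opening: 0.0316
```

```bash
python3 st.py 11; python3 - <<'E'
from h import *
a=cv2.imread("pics/wrist11.png")[150:400,200:450];cv2.imwrite("pics/w11y.png",cv2.resize(a,None,fx=2.4,fy=2.4))
E
```

```text
along -n mm -4.456621897835324 perp 0.5018839383247494 F.n 3.070809375327226 [-1.8 -1.   2.4] [-0.17  0.2  -0.01]
{'d': [0.46, 0.05, 0.94], 'pos': [0.5956, -0.0929, 0.1015], 'F': [-1.8, -1.0, 2.4], 'jawaz': -48.42, 'tilt': 0.03, 't': 10.05, 'op': 0.0317, 'twist': -0.02}
```

View pics/w11y.png

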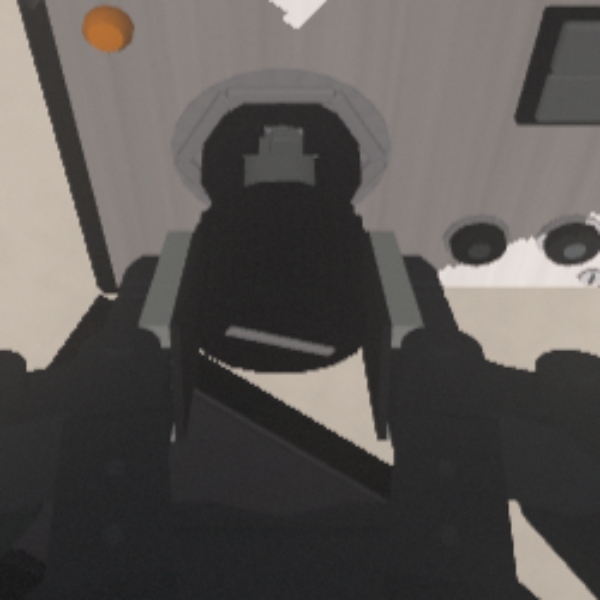

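Emit:
move_arm(
  increments=[
    [0.17,0,0.36,0,2.5],
    [0.34,0,0.72,0,2.5],
    [0.5,0,1.08,0,2.5],
    [0.5,0,1.08,0,2.5],
    [0.5,0,1.08,0,2.5],
  ],
)

```text
t: 10.68
tool_pos: [0.5993, -0.0901, 0.0927]
tool_rot: [2.936, 1.115, -0.002]
contact_force: [-8.0, -1.1, 14.5]
opening: 0.0318
```

```bash
python3 st.py 12; python3 - <<'E'
from h import *
a=cv2.imread("pics/wrist12.png")[150:400,200:450];cv2.imwrite("pics/w12y.png",cv2.resize(a,None,fx=2.4,fy=2.4))
E
```

```text
along -n mm 5.46381703393739 perp 0.3839042587377365 F.n 16.084003360586077 [-7.3 -1.8 14.6] [-0.17  1.39  0.09]
{'d': [-0.01, 0.01, 0.06], 'pos': [0.5993, -0.09, 0.0927], 'F': [-7.3, -1.8, 14.6], 'jawaz': -48.4, 'tilt': 0.09, 't': 10.72, 'op': 0.0321, 'twist': 0.0}
```

View pics/w12y.png

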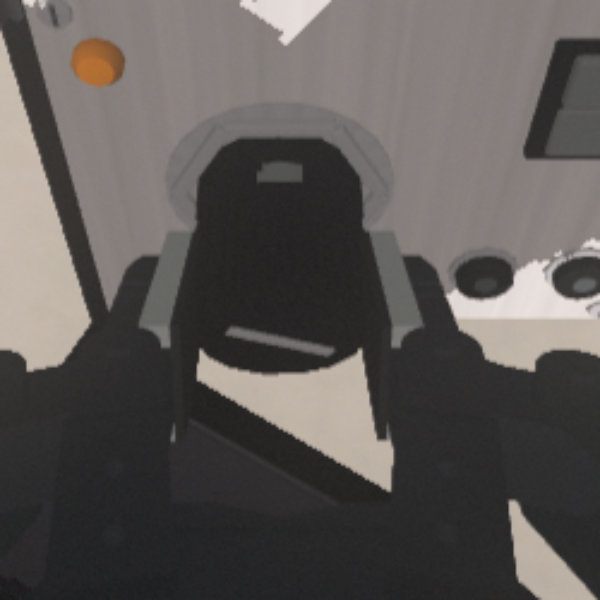

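Emit:
move_arm(
  increments=[
    [-0.42,0,-0.91,0,2.5],
    [-1.06,0,-2.27,0,2.5],
    [-1.9,0,-4.08,0,2.5],
    [-2.75,0,-5.89,0,2.5],
    [-3.8,0,-8.16,0,2.5],
  ],
)

```text
t: 11.35
tool_pos: [0.57, -0.1148, 0.1727]
tool_rot: [-2.937, -1.115, 0.001]
contact_force: [0.2, 0.5, -1.2]
opening: 0.0317
```

Emit:
move_arm(
  increments=[
    [-0.5,0,-1.6,0,2.5],
    [-0.5,0,-1.6,0,2.5],
  ],
)

```text
t: 11.6
tool_pos: [0.5677, -0.1185, 0.19]
tool_rot: [2.935, 1.113, 0.005]
contact_force: [0.1, -0.2, -0.4]
opening: 0.032
```

```bash
python3 st.py 13; python3 - <<'E'
from h import *
from station import get_image
for n in ("scene","top"):
    d=get_image(n);cv2.imwrite(f"pics/{n}13.png",d["image"][:,:,::-1]);np.savez(f"pics/{n}13.npz",**d)
a=cv2.imread("pics/scene13.png")[60:300,160:440];cv2.imwrite("pics/s13z.png",cv2.resize(a,None,fx=2.5,fy=2.5))
E
```

```text
along -n mm -99.38319127418602 perp 2.293555096874299 F.n -0.6125799637604726 [ 0.3 -0.4 -0.7] [-0.01  0.06  0.02]
{'d': [4.24, 0.03, 9.65], 'pos': [0.5672, -0.1181, 0.1885], 'F': [0.3, -0.4, -0.7], 'jawaz': -48.45, 'tilt': 0.08, 't': 11.65, 'op': 0.032, 'twist': -0.05}
```

View pics/wrist13.png

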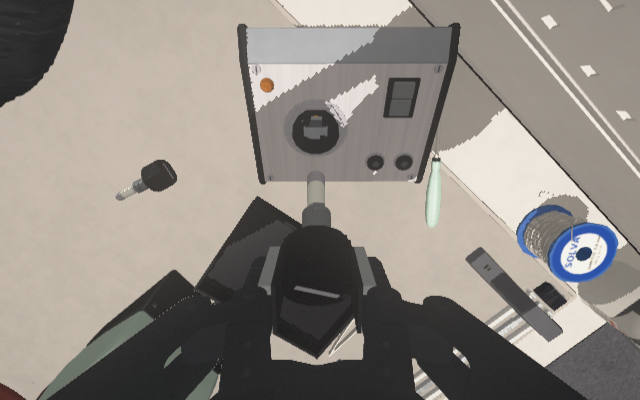

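View pics/s13z.png

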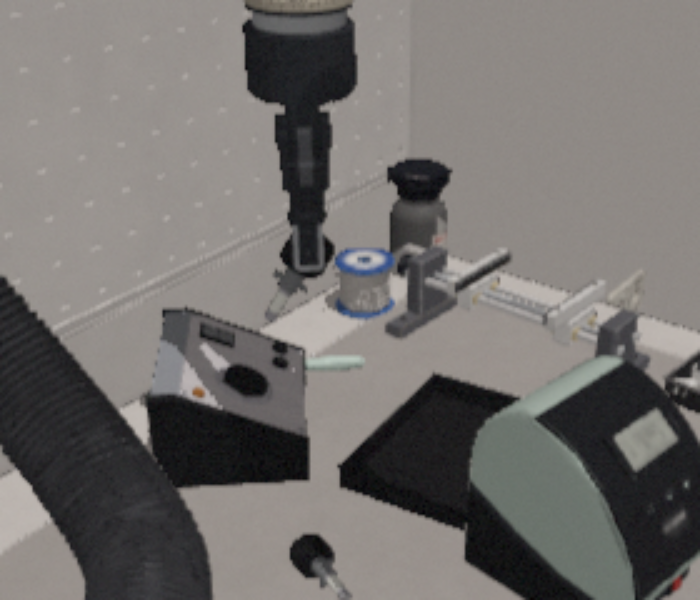

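```bash
python3 - <<'E'
from h import *
W=load("pics/wrist13.npz");S=load("pics/scene13.npz")
f,e=tri(W,(316,173),S,(268,187));print(f,e,f-np.array([.5672,-.1181,.1885]))
print("socket hole fyi",onz(W,(317,130),.068))
print(inc((.5672+ (.472-.5672),-.1181+(-.175+.1181),.16)),inc((.475,-.170,.12)))
print([onz(W,u,.022).round(3).tolist() for u in ((258,197),)])
E
```

```text
[ 0.59132404 -0.09758346  0.12151362] 0.0032364616457016123 [ 0.02412404  0.02051654 -0.06698638]
socket hole fyi [ 0.60900349 -0.08272984  0.068     ]
{'d': [-10.88, -1.98, 2.69], 'pos': [0.5665, -0.1176, 0.1868], 'F': [0.1, -0.5, -0.0], 'jawaz': -48.43, 'tilt': 0.09, 't': 11.75, 'op': 0.0321} {'d': [-10.32, -2.15, 6.69], 'pos': [0.5665, -0.1176, 0.1868], 'F': [0.1, -0.5, -0.0], 'jawaz': -48.43, 'tilt': 0.09, 't': 11.75, 'op': 0.0321}
[[0.521, -0.085, 0.022]]
```

Emit:
move_arm(
  increments=[
    [-3,-0.6,0,0,2.5],
    [-6.5,-1.3,0,0,2.5],
    [-10,-2,1,0,2.5],
    [-11.2,-2.2,4,0,2.5],
    [-11.2,-2.2,7,0,2.5],
  ],
)

```text
t: 12.38
tool_pos: [0.4675, -0.1758, 0.1162]
tool_rot: [-2.937, -1.113, 0.001]
contact_force: [-0.6, 0.1, -1.1]
opening: 0.0318
```

Emit:
move_arm(
  increments=[
    [0,0,1.5,0,2.5],
    [0,0,2.5,0,2.5],
    [0,0,2.5,0,2.5],
  ],
)

```text
t: 12.75
tool_pos: [0.4686, -0.1755, 0.0924]
tool_rot: [-2.936, -1.115, 0.001]
contact_force: [-0.5, -0.2, -1.0]
opening: 0.0316
```

```bash
python3 st.py 14; python3 - <<'E'
from h import *
from station import get_image
for n in ("scene","top"):
    d=get_image(n);cv2.imwrite(f"pics/{n}14.png",d["image"][:,:,::-1]);np.savez(f"pics/{n}14.npz",**d)
print(inc((.468,-.176,.070)))
a=cv2.imread("pics/scene14.png")[60:300,160:440];cv2.imwrite("pics/s14z.png",cv2.resize(a,None,fx=2.5,fy=2.5))
E
```

```text
along -n mm -60.23547860025191 perp 141.07865823640614 F.n 0.4348612512858708 [-0.3 -0.4  0.3] [0.   0.04 0.05]
{'d': [15.42, 2.24, 0.12], 'pos': [0.4691, -0.1758, 0.0932], 'F': [-0.3, -0.4, 0.3], 'jawaz': -48.41, 'tilt': 0.03, 't': 12.8, 'op': 0.0319, 'twist': -0.01}
{'d': [-0.1, -0.11, 2.4], 'pos': [0.4694, -0.1761, 0.094], 'F': [-0.3, 0.6, -0.4], 'jawaz': -48.42, 'tilt': 0.11, 't': 12.9, 'op': 0.0318}
```

View pics/wrist14.png

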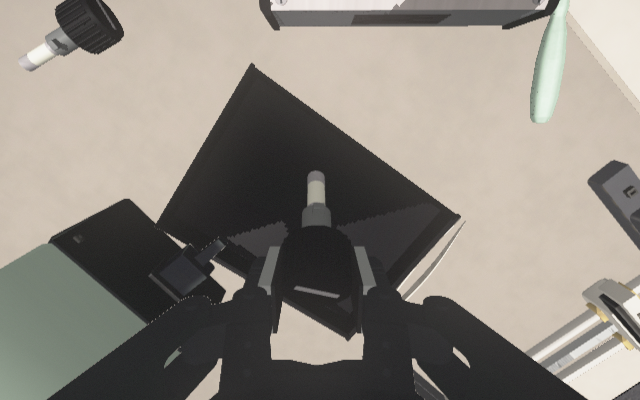

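View pics/s14z.png

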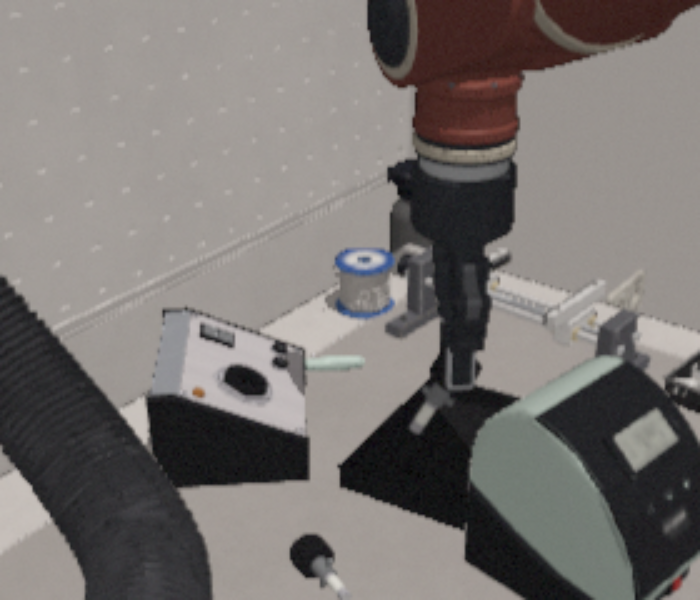

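Emit:
move_arm(
  increments=[
    [0,0,0.8,0,2.5],
    [0,0,1.6,0,2.5],
    [0,0,2.3,0,2.5],
    [0,0,2.3,0,2.5],
  ],
  newtons=30,
)

```text
t: 13.4
tool_pos: [0.4684, -0.1762, 0.0706]
tool_rot: [-2.937, -1.115, 0.002]
contact_force: [-3.5, 0.4, 8.3]
opening: 0.0313
```

```bash
python3 st.py 15
```

```text
along -n mm -40.105486788032145 perp 151.10496818358135 F.n 8.88907242160215 [-4.1  0.4  8.5] [0.3  0.83 0.08]
{'d': [15.49, 2.25, -2.16], 'pos': [0.4685, -0.1762, 0.0707], 'F': [-4.1, 0.4, 8.5], 'jawaz': -48.42, 'tilt': 0.08, 't': 13.45, 'op': 0.0322, 'twist': -0.02}
```

Emit:
move_arm(
  increments=[
    [-0.2,0,0.2,0,2.5],
    [-0.5,0,0.4,0,2.5],
    [-0.9,0,0.6,0,2.5],
    [-1.2,0,0.9,0,2.5],
    [-1.4,0,1.1,0,2.5],
  ],
  newtons=20,
)

```text
t: 14.08
tool_pos: [0.4589, -0.1859, 0.0612]
tool_rot: [2.936, 1.115, 0.0]
contact_force: [-5.9, 0.8, 15.4]
opening: 0.0323
```

```bash
python3 st.py 16
```

```text
along -n mm -37.17702819657903 perp 167.4451188541044 F.n 15.29677543322614 [-5.5  1.  15.3] [0.67 0.77 0.18]
{'d': [16.87, 2.17, -3.11], 'pos': [0.4587, -0.186, 0.061], 'F': [-5.5, 1.0, 15.3], 'jawaz': -48.41, 'tilt': 0.06, 't': 14.12, 'op': 0.032, 'twist': -0.01}
```

View pics/wrist16.png

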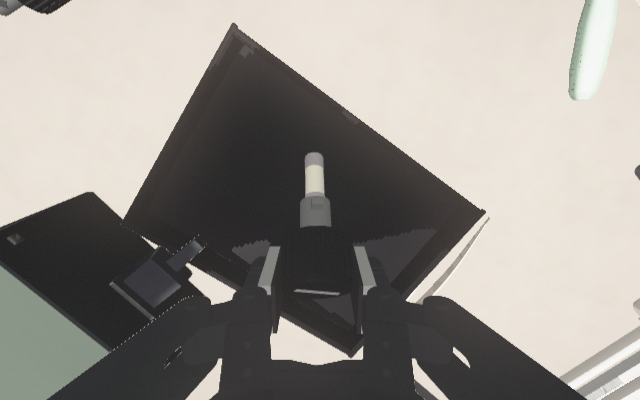

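Emit:
move_arm(
  increments=[
    [-0.4,0,0.2,0,2.5],
    [-0.7,0,0.4,0,2.5],
    [-1.0,0,0.6,0,2.5],
    [-1.2,0,0.8,0,2.5],
    [-1.2,0,0.8,0,2.5],
  ],
  newtons=20,
)

```text
t: 14.75
tool_pos: [0.4501, -0.1934, 0.052]
tool_rot: [2.936, 1.114, 0.003]
contact_force: [-0.9, 1.0, 6.2]
opening: 0.0319
```

```bash
python3 st.py 17; python3 - <<'E'
from h import *
from station import get_image
for n in ("scene",):
    d=get_image(n);cv2.imwrite(f"pics/{n}17.png",d["image"][:,:,::-1]);np.savez(f"pics/{n}17.npz",**d)
a=cv2.imread("pics/scene17.png")[60:300,160:440];cv2.imwrite("pics/s17z.png",cv2.resize(a,None,fx=2.5,fy=2.5))
E
```

```text
along -n mm -33.76971811270784 perp 181.3757974213427 F.n 5.498280452191625 [-0.2  1.3  6.4] [ 0.46 -0.1   0.14]
{'d': [18.01, 2.18, -3.97], 'pos': [0.4502, -0.1934, 0.052], 'F': [-0.2, 1.3, 6.4], 'jawaz': -48.44, 'tilt': 0.13, 't': 14.8, 'op': 0.0323, 'twist': -0.04}
```

View pics/wrist17.png

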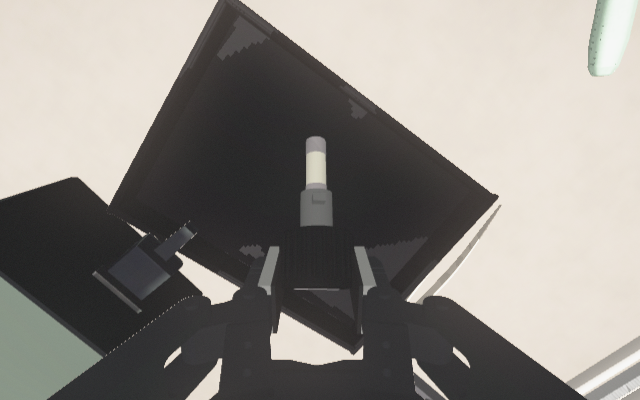

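View pics/s17z.png

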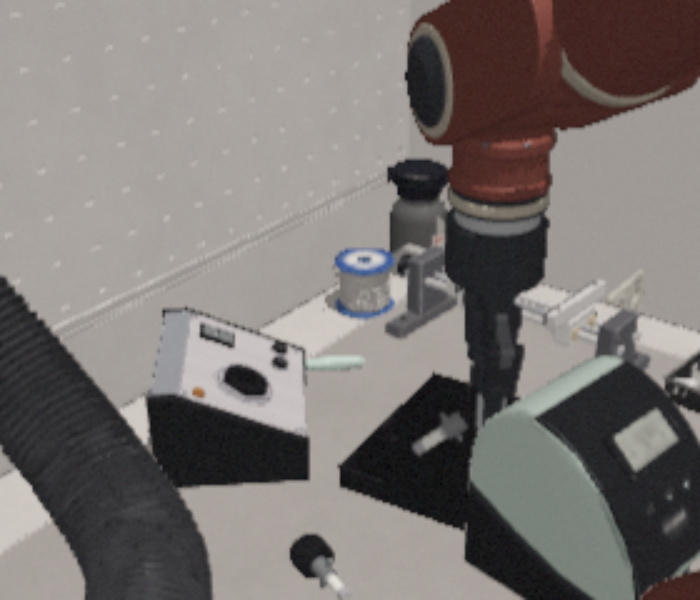

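Emit:
move_arm(
  increments=[
    [0,0,0,0,3.6],
    [0,0,0,0,4.2],
    [0,0,0,0,5.0],
    [0,0,0,0,5.5],
    [0,0,0,0,5.5],
  ],
  newtons=20,
)

```text
t: 15.48
tool_pos: [0.4491, -0.193, 0.0507]
tool_rot: [-2.937, -1.115, 0.0]
contact_force: [-0.1, -0.4, -0.5]
opening: 0.0548
```

```bash
python3 st.py 18
```

```text
along -n mm -32.879514298101505 perp 182.56222067154815 F.n -0.214084141751794 [-0.5 -0.2 -0.5] [0.01 0.01 0.05]
{'d': [18.06, 2.28, -4.13], 'pos': [0.4491, -0.193, 0.0508], 'F': [-0.5, -0.2, -0.5], 'jawaz': -48.44, 'tilt': 0.01, 't': 15.53, 'op': 0.0554, 'twist': -0.04}
```

View pics/wrist18.png

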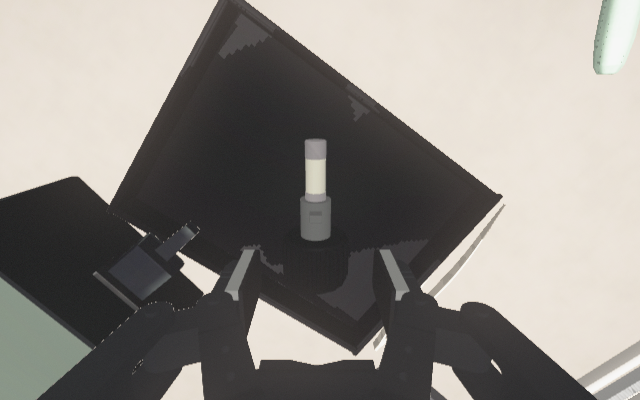

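Carrier is lying in the tray, jaws clear on both sides. Lift straight up.

Emit:
move_arm(
  increments=[
    [0,0,-2,0,5.5],
    [0,0,-5,0,5.5],
    [0,0,-9,0,5.5],
    [0,0,-14,0,5.5],
    [0,0,-18,0,5.5],
  ],
)

```text
t: 16.15
tool_pos: [0.4493, -0.1931, 0.2331]
tool_rot: [2.936, 1.114, 0.002]
contact_force: [0.9, 0.2, -0.1]
opening: 0.0551
```

Emit:
move_arm(
  increments=[
    [-1,0,0,0,5.5],
    [-2,0,0,0,5.5],
    [-2,0,0,0,5.5],
  ],
)

```text
t: 16.52
tool_pos: [0.4328, -0.2062, 0.2287]
tool_rot: [-2.935, -1.112, 0.003]
contact_force: [-0.8, 0.2, -0.1]
opening: 0.055
```

```bash
python3 st.py 19; python3 - <<'E'
from h import *
from station import get_image
for n in ("scene","top"):
    d=get_image(n);cv2.imwrite(f"pics/{n}19.png",d["image"][:,:,::-1]);np.savez(f"pics/{n}19.npz",**d)
E
```

```text
along -n mm -203.00984549370298 perp 126.75705530037403 F.n -0.3584594503839948 [ 0.1 -0.6 -0.6] [ 0.03 -0.    0.04]
{'d': [20.13, 2.38, 13.66], 'pos': [0.4331, -0.2061, 0.2289], 'F': [0.1, -0.6, -0.6], 'jawaz': -48.49, 'tilt': 0.18, 't': 16.57, 'op': 0.0551, 'twist': -0.09}
```

View pics/wrist19.png

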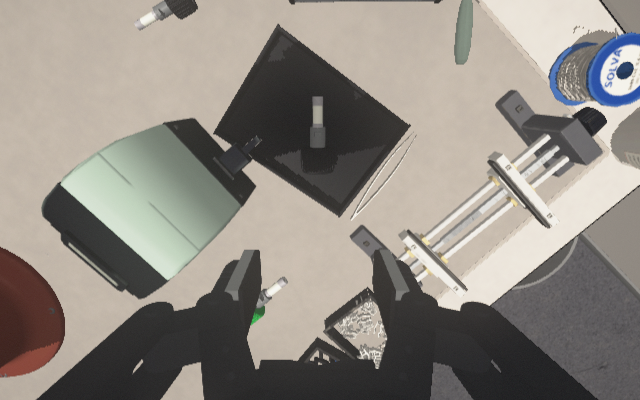

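View pics/scene19.png

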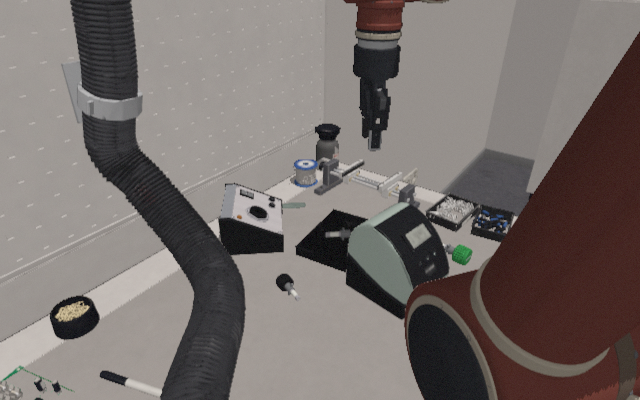

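View pics/top19.png

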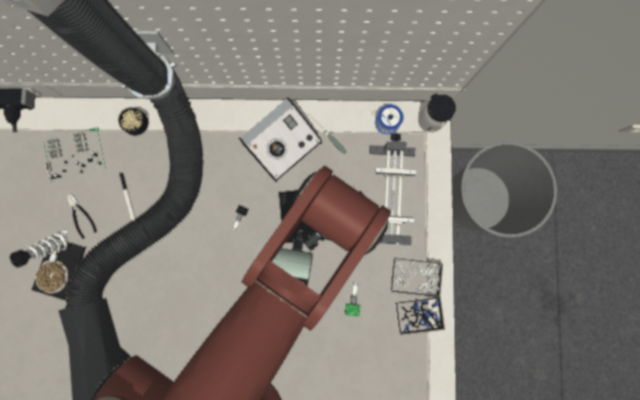

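```bash
python3 - <<'E'
from h import *
W=load("pics/wrist19.npz")
print("tray",[onz(W,u,.022).round(3).tolist() for u in ((280,25),(215,130),(342,215),(408,126))])
print("fuse end, lugs",onz(W,(317,98),.02).round(3),onz(W,(317,140),.02).round(3),"tweezers ends",[onz(W,u,.005).round(3).tolist() for u in ((416,134),(353,217))])
E
python3 -c "
from station import sensors,order
o=sensors.get_obs();print(o['contact_force'],abs(o['dq']).max())
print(order.finish_job())"
```

```text
tray [[0.516, -0.086, 0.022], [0.398, -0.097, 0.022], [0.416, -0.258, 0.022], [0.532, -0.242, 0.022]]
fuse end, lugs [ 0.491 -0.155  0.02 ] [ 0.459 -0.182  0.02 ] tweezers ends [[0.534, -0.259, 0.005], [0.419, -0.274, 0.005]]
[-0.58552093  0.37373396 -0.58547851] 0.009610324035181953
the job is handed in; nothing more can be done
None
```

The fuse carrier is out of the supply box and lying in the empty black tray, and the job is handed in. It took about 17 s of the 50 s, and no verdict was reported.

**Unlocking:** I gripped the cap, pressed it in about 6 mm (14 N of spring force) and turned it anticlockwise. It came free at about 70°.
- **First turn:** The tool could only point straight down, so the cap slipped a little in the jaws and leaned 5 to 7 mm at its top.
- **Second press:** I could not read the depth well past 45°. After the carrier came free I gripped it again, squarely, and pressed it in once more to 16 N, which is about 7 mm by the spring figures. It was still at about 70°, so the press-and-turn step should be met.

**Drawing out and placing:** I drew it straight out along the socket's axis. I lowered it until the fuse end touched the tray floor, leaned it over and then let go.

**Last checks:**
- **Carrier:** it lies well inside the tray, with the fuse end at about (0.49, -0.155) and the lugs at about (0.46, -0.18).
- **Tray:** its corners are within about 4 mm of where they were at the start.
- **Tweezers:** the measured ends are within about 9 mm of the first reading. The first view was coarse, and nothing came near them.
- **Spool and screwdriver:** they look unmoved in the top view, but I did not measure them.
- **Gripper:** it is clear of everything, about 18 cm above where it let go, with under 1 N on the force reading.

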